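# Unclamp a glass specimen plate and present its frosted end to the label reader

## Task

Turn the wing knob on the plate stand anticlockwise, about a quarter turn, until its keeper arm is swung well clear of the glass plate; only then pick the plate up. Find the plate's frosted label end by its small notched corner and hold that end in the middle of the label reader's open bay, frosted end pointing straight in, label face up and the plate sloped parallel to the bay's floor, not touching the reader. Finish while still holding the plate there, gripped steadily in mid-air, and leave the mouse, the jar and the notepad where they are.

Things in the scene. Friction and masses are not known exactly. Their poses are not given: they have to be found in the camera images.
- stand_top (a point): Centre of the top of the round pedestal (30 mm diameter, 34 mm tall) that carries the glass plate, on the stand's dark steel slab, whose top face is 34 mm below this point. z is up; the stand's turn about z varies.
- clamp_grip (a point): Centre of the clamp knob's beige wing, on the upright turning axis: a bar 44 mm long (y), 12 mm thick (x) and 30 mm tall (z), 94 mm above the bench. Axes turn with the knob. The steel keeper arm (10 mm wide, 5 thick) points along this frame's -y, 85 mm out from the axis, its top 17.5 mm below this point, its underside 1.5 mm above the plate.
- clamp (a joint): Angle of the clamp knob, rad. 0: keeper arm straight over the pedestal; grows anticlockwise seen from above (the arm swings to the stand's +x side), stop at 1.8. Starts between 0 and 0.25. It turns against light friction (about 0.05 N m) and stays where left. From 1.0 on the arm counts as clear of the plate.
- plate_center (a point): Centre (half-way up) of the loose glass plate, 96 x 34 x 6 mm, 45 g, flat on the pedestal, label face up, turned any way. x points along its length to the frosted end (last 28 mm), y across its width, z out of its label face. Both ends overhang the pedestal and can be gripped across the 34 mm width; the slab is 34 mm beneath.
- plate: The same plate; origin at the centre of its underside, same axes. A notch of 12 x 12 mm is cut from one corner of the frosted end (+x, -y): the right-hand corner when one looks down on it with the frosted end pointing away. Glass and frosting are almost the same pale colour: the notch tells the ends apart.
- plate_label (a point): Centre of the plate's frosted area, half-way through the thickness: 34 mm from the plate's centre along its +x; same axes.
- reader_bay (a point): Centre of the label reader's bay, 100 mm above the bench, where the frosted area's centre is to be held. The bay slopes: x points straight in from the mouth to the round dark lens and rises 20 degrees; y is level, across it; z is the normal of its floor. Along x the mouth is 25 mm before this point, the end wall 25 mm beyond; the floor is 27 mm below along z. Open at its top and mouth.
- reader: The fixed beige reader, about 140 x 120 mm, top 165 mm above the bench; same origin and axes as the bay's centre. The bay is 58 mm wide between cheek walls 14 mm thick that stand 50 mm above its floor; the housing behind it is 60 mm high above the floor. Its mouth faces to the robot's left, give or take 25 degrees.
- stand: The fixed level stand, slab 100 x 155 mm; origin on the slab's top face at the pedestal's foot, 30 mm above the bench, z up. The clamp's post (16 mm diameter) stands 75 mm from the pedestal's axis towards the stand's +y.
- mouse_center (a point): Bystander: grey computer mouse, 90 x 58 mm, 30 mm tall, loose on the bench; point half-way up.
- jar_center (a point): Bystander: small capped jar, 40 mm diameter, 55 mm tall, loose; point half-way up.
- notepad_center (a point): Bystander: block of note paper, 75 x 75 x 15 mm, loose; point half-way up.
Things that resemble listed ones, but are neither listed nor needed, are in the scene too. What is shaped like the stand but brown, orange or red is not meant.

How it is judged (in metres and radians):
On the way, in this order (a step that is already met when the one before it is completed fails the run):
1. the keeper arm is swung clear of the plate (knob past 1.0 rad) (value of joint clamp above 1 rad), for 0.2 s.
2. the plate is carried away from its pedestal in the fingers (distance between plate_center and stand_top above 0.05 m and contact force between plate and the fingers above 0.5 N and contact force between plate and stand below 0.3 N), for 0.2 s.
At the end, for the whole second after the job is handed in: Knob past 1.0 rad; plate held in the fingers only, at rest, label up, parallel to the bay's floor within 0.15 rad, in line with the bay within 0.18 rad, centre of the frosted area at the bay centre within -12 to +10 mm along, 9 mm across, 14 mm in height (x of plate_label in the frame of reader_bay between -0.012 and 0.01 m and y of plate_label in the frame of reader_bay between -0.009 and 0.009 m and z of plate_label in the frame of reader_bay between -0.014 and 0.014 m and angle between the x axis of plate and the x axis of reader_bay, either way round below 0.18 rad and angle between the z axis of plate and the z axis of reader_bay, either way round below 0.15 rad and angle between plate's own z axis and vertical below 0.8 rad and contact force between plate and the fingers above 1 N and contact force between plate and reader below 0.3 N and contact force between plate and stand below 0.3 N and linear speed of plate below 0.02 m/s and value of joint clamp above 1 rad); the arm keeps its last pose, push and grip.
It fails at once if the plate is pulled away while the keeper arm is still over it (distance of plate_center from where it was at the start of the episode above 0.02 m and value of joint clamp below 0.9 rad).
It fails at once if the plate is pressed hard against the reader (contact force between plate and reader above 8 N).
It fails at once if the mouse is disturbed (distance of mouse_center from where it was at the start of the episode above 0.03 m).
It fails at once if the jar is disturbed (distance of jar_center from where it was at the start of the episode above 0.03 m).
It fails at once if the notepad is disturbed (distance of notepad_center from where it was at the start of the episode above 0.03 m).
It also fails if it takes over 54 s, if anything falls off the work surface, if the arm or the gripper's body presses on something with over 40 N, if the wrist force passes 120 N, or if a joint passes its speed limit or range.

## Robot

A 7-joint arm with a two-finger parallel gripper is mounted at the origin on the work surface. World frame = base frame: x ahead of the robot, y to its left, z up, the work surface at z = 0. Lengths are in m, angles in degrees, forces in N, time in s.
With the tool pointing down it reaches from about 0.425 to 0.925 m from the base axis. Payload 6.8 kg.
Tool frame: the origin (TCP) lies midway between the tips of the shut fingers; the grasp point (between the pads) lies ctrl.pinch_z behind it (ctrl.pinch_z is the distance from the TCP to the grasp point, in m); x points along the fingers, y is the direction in which the jaws open and shut, and the axes are right-handed (so a half turn about x gives the same grasp; the last joint's range is limited). The gripper opens to 88 mm and grips with 3 to 60 N. Pads are 20 mm wide; open, the fingers measure 115 mm over their backs; the gripper's body (75 mm by 178 mm) begins 61 mm behind the grasp point.
Start: joints at [60.212, 27.33, 1.283, 89.118, -0.659, 63.558, -4.761], TCP at [0.27, -0.619, 0.223] pointing down, gripper open.
Joint ranges: [-169.35, 169.35], [-19.33, 120.38], [-80.79, 83.38], [13.8, 139.57], [-78.32, 258.32], [9.67, 109.79], [-169.56, 169.56]. Speed limits (degrees/s): [136.94, 136.94, 180, 180, 180, 180, 180].

## Interface

Orientations are given as [roll, pitch, yaw] about the fixed x, y, z axes, in that order (R = Rz(yaw) Ry(pitch) Rx(roll)).
In Python, from bench import ctrl gives the robot as it stands.
- The arm moves only by the tool carry_out, never from a script. Its argument "plan" is a list of rows, each a list of 2 entries, a list of its own where there are three numbers: the shift along the tool's x, y, z in units of 15 cm (1.0 is 15 cm), then the turn about the tool's x in units of 0.5 rad (1.0 is 0.5 rad). A call has 1 to 20 rows; each row is the pose to reach, as a shift and turn from the pose measured when the call began, along the tool's axes at that moment; what a row does not reach only later rows make up. A row lasts 1/10 s, in which the tool goes at most 50 mm and 8.59 degrees, less where a joint would pass 70% of its speed; a pose out of reach is approached as far as the arm can. A call with a number of a shift or a turn outside -1 to 1 is refused whole. A call with a gripper value outside its range is refused whole. "gripper" is the finger opening in mm, from 0 to 87.8, set as the call begins (left out, the last holds). The fingers move at their own pace and stop on an object; the grip force is fixed at half the most. Time passes only in rows, so rows that repeat a pose let the fingers close. It gives the time, the measured TCP pose, the force and the opening at its end, in the units of the state.
- ctrl.get_obs(): the state, without advancing time (a new reading comes with each control period).
- ctrl.camera(name): name is "scene" or "top" or "wrist"; returns a dict with "pixels" (420x560x3 uint8, red, green, blue), "range_z" (420x560 float32, m along the optical axis (not along the pixel's ray), 0 where there is no reading), "K" (3x3 intrinsics, pixels), "world_to_cam" (4x4, takes a point from world to camera coordinates); the wrist camera has in their place "hand_eye" (4x4, takes a point from camera to tool coordinates, whose origin is the TCP and whose axes are the tool frame's). Camera axes: x right, y up, looking along -z (the intrinsics and any distortion apply to the point x, -y, -z); pixel columns grow to the right and rows downward; lengths in m; the calibration is good to about 2 mm. A picture is of the moment at which its call begins: read the wrist's pose just before it.
- ctrl.hand_in(): hands the job in, once; it reports no verdict.
Trained networks look in a picture, given as the dict that the camera call returned (one of the last four; its "shot" number tells which), for a name from the list of things; names that differ only in an ending like _2 or _b are one class to them, and where a whole thing is asked for, a point or a joint stands for the part that bears it (a point fixed in the world has none). Each returns a list of dicts, best first, with "confidence" (0 to 1); they miss things now and then, are a little off and sometimes report something else, mostly with a low value. They report only what shows in the picture. A call takes as long as a camera call. They do not tell look-alikes from the thing itself.
- ctrl.masks_of(picture, name): "mask" (420x560 bool, what is visible of it) and "box" ([left, top, right, bottom] in pixels, round what is visible of it).
The state is a dict: "time_s": time; "joint_pos": joint angles; "joint_vel": joint speeds; "tau": joint torques, N m; "position": TCP position; "tool_rot": TCP orientation; "wrist_force": force on the tool from outside, world axes, zero at the start; "moment": the same for the moment, N m; "opening": finger opening in m.
Only numpy, scipy, OpenCV 4.12 (cv2) and the standard library are available. Lean on these libraries where they do the work, as an engineer would, in place of code of your own. Each camera call takes 0.05 s, during which the arm holds its last target.

## Working session

There is one attempt and no reset: what is moved stays moved. The work goes in short steps, Python scripts to look and compute and a tool call to move; the robot and the scene stay as the last step left them, time stands still between calls to the robot, and variables do not carry over. Pictures are saved under pics/ and viewed, and the job is handed in when it is done.

Besides the shell and the picture viewer there is one more tool, called after "Call:" as name(argument=value, ...) on one line, values as JSON. carry_out: Moves the arm, as the interface text tells. Its arguments: {"type":"object","properties":{"plan":{"type":"array","items":{"type":"array"}},"gripper":{"type":"number"}},"required":["plan"]}

```bash
ls; mkdir -p pics; python3 - <<'E'
from bench import ctrl
import cv2,numpy as np
o=ctrl.get_obs()
print({k:np.round(v,4).tolist() if not isinstance(v,float) else v for k,v in o.items()}, ctrl.pinch_z)
for n in ("scene","top"):
    p=ctrl.camera(n); cv2.imwrite(f"pics/{n}0.png",p["pixels"][:,:,::-1]); print(n,p["K"].tolist(),np.round(p["world_to_cam"],3).tolist())
    for t in ("stand","clamp_grip","plate","reader","mouse_center","jar_center","notepad_center"):
        print(t,[(round(d["confidence"],2),d["box"]) for d in ctrl.masks_of(p,t)])
E
```

```text
pics
{'time_s': 0.0, 'joint_pos': [60.2109, 27.3721, 1.2799, 89.1778, -0.6584, 63.5565, -4.7619], 'joint_vel': [0.0677, 0.0234, 0.0139, -0.0115, 0.0317, 0.0143, 0.0361], 'tau': [0.0, -58.2844, 1.5345, -27.2613, -0.0544, 0.0169, 0.0002], 'position': [0.2699, -0.618, 0.2217], 'tool_rot': [-85.6003, 89.901, 117.9961], 'wrist_force': [-0.3831, -0.1734, -0.2736], 'moment': [-0.0387, 0.001, 0.03], 'opening': 0.08819593933039988} 0.0187
scene [[397.01539902536075, 0.0, 284.5364096279037], [0.0, 397.01539902536075, 209.78845377244812], [0.0, 0.0, 1.0]] [[-0.026, 1.0, 0.004, -0.043], [-0.76, -0.022, 0.649, 0.391], [0.649, 0.014, 0.761, -1.439], [0.0, 0.0, 0.0, 1.0]]
stand [(0.82, [303.3, 200.4, 366.1, 243.5]), (0.75, [281.9, 268.3, 352.7, 318.0]), (0.74, [286.0, 149.6, 350.6, 198.8]), (0.58, [373.4, 170.1, 435.2, 210.6])]
clamp_grip [(0.71, [330.4, 204.4, 363.7, 220.6]), (0.69, [308.2, 151.1, 340.4, 170.6]), (0.66, [307.0, 272.5, 355.8, 288.6]), (0.57, [393.3, 170.6, 435.0, 182.6]), (0.19, [304.4, 200.1, 364.6, 246.1])]
plate [(0.72, [309.4, 205.7, 344.3, 222.9])]
reader [(0.69, [128.8, 169.8
[... 308 characters left out ...]
.5423993653542, 207.25337027009786], [0.0, 0.0, 1.0]] [[0.082, -0.997, 0.003, 0.014], [0.969, 0.081, 0.233, -0.6], [-0.233, -0.016, 0.972, -1.01], [0.0, 0.0, 0.0, 1.0]]
stand [(0.89, [231.7, 123.7, 296.8, 171.5]), (0.74, [212.8, 257.3, 278.3, 313.6]), (0.72, [115.7, 236.2, 185.0, 275.2]), (0.67, [205.0, 193.2, 266.4, 234.4])]
clamp_grip [(0.69, [117.5, 245.9, 166.6, 255.3]), (0.6, [210.2, 282.0, 258.6, 289.1]), (0.52, [203.1, 203.3, 246.6, 211.6])]
plate [(0.81, [223.6, 202.6, 265.1, 217.9])]
reader [(0.7, [374.7, 193.9, 449.2, 261.3])]
mouse_center []
jar_center [(0.71, [319.2, 147.9, 331.2, 168.7])]
notepad_center [(0.67, [181.2, 155.8, 211.6, 187.9]), (0.51, [207.1, 196.7, 269.0, 235.5])]
```

View pics/scene0.png

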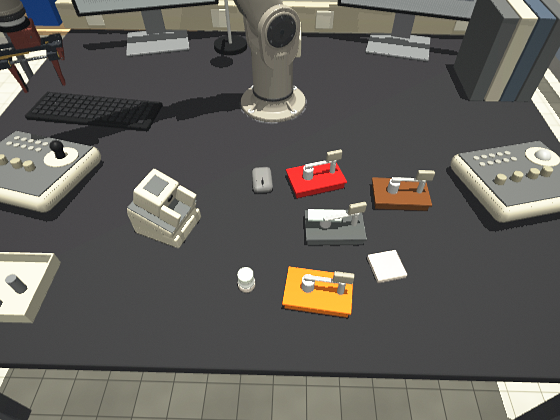

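View pics/top0.png

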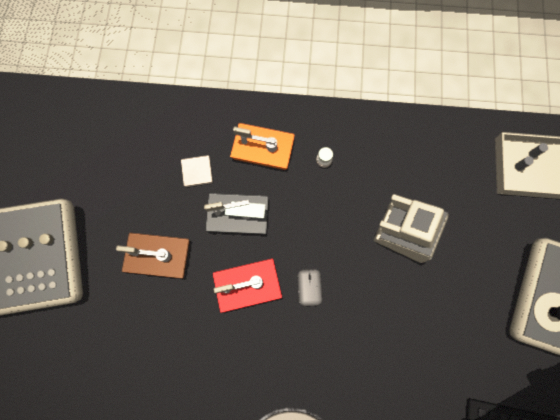

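```bash
python3 - <<'E'
import cv2,numpy as np
a=cv2.imread('pics/scene0.png')[140:250,270:440];b=cv2.imread('pics/top0.png')[180:320,110:300]
a=cv2.resize(a,(740,480),interpolation=3);b=cv2.resize(b,(760,560),interpolation=3)
cv2.imwrite('pics/c1.png',a);cv2.imwrite('pics/c2.png',b)
E
```

```text
(no output)
```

View pics/c1.png

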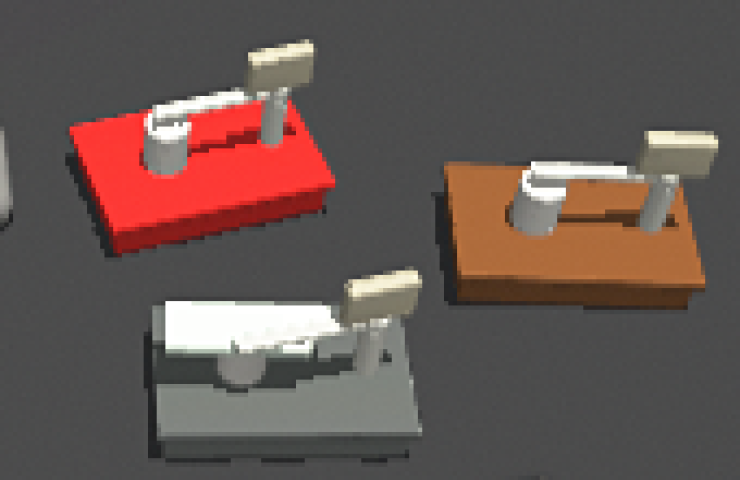

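View pics/c2.png

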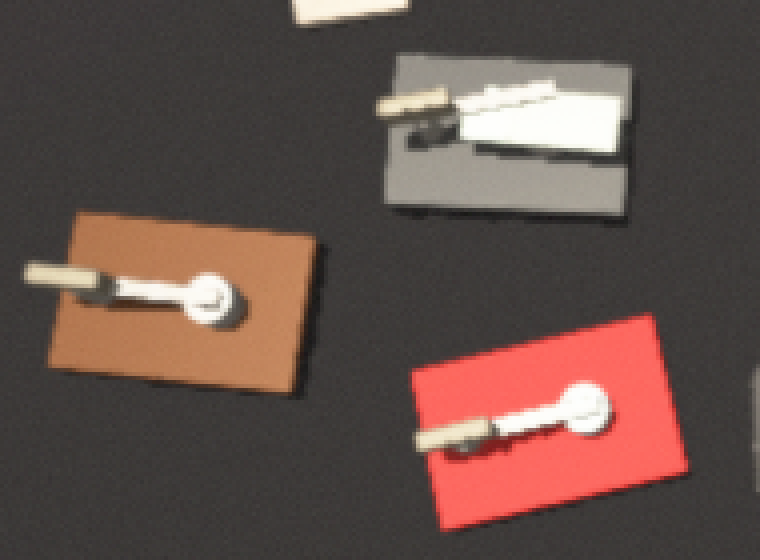

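The grey stand at scene (335,225) / top (237,214) is the one meant. The red (318,178), brown (402,190) and orange (318,290) stands (scene pixels) are decoys: wrong colour, and no plate on them. Next I'll measure it, along with the reader.

```bash
cat > h.py <<'E'
from bench import ctrl
import cv2,numpy as np
from scipy.spatial.transform import Rotation as R
def tool(o=None):
    o=o or ctrl.get_obs(); T=np.eye(4); T[:3,:3]=R.from_euler('xyz',o["tool_rot"],degrees=True).as_matrix(); T[:3,3]=o["position"]; return T
def shot(n):
    o=ctrl.get_obs(); p=ctrl.camera(n)
    C=tool(o)@p["hand_eye"] if n=="wrist" else np.linalg.inv(p["world_to_cam"])
    return p,C
def cloud(p,C):
    z=p["range_z"].astype(float);K=p["K"];v,u=np.mgrid[:z.shape[0],:z.shape[1]]
    X=np.stack([(u-K[0,2])*z/K[0,0],-(v-K[1,2])*z/K[1,1],-z],-1)
    return X@C[:3,:3].T+C[:3,3], z>0
def onplane(p,C,uv,h):
    K=p["K"];uv=np.atleast_2d(uv).astype(float)
    d=np.stack([(uv[:,0]-K[0,2])/K[0,0],-(uv[:,1]-K[1,2])/K[1,1],-np.ones(len(uv))],-1)@C[:3,:3].T
    return C[:3,3]+d*((h-C[2,3])/d[:,2])[:,None]
def proj(p,C,X):
    X=np.atleast_2d(X);c=(X-C[:3,3])@C[:3,:3];K=p["K"]
    return np.stack([K[0,0]*c[:,0]/-c[:,2]+K[0,2],-K[1,1]*c[:,1]/-c[:,2]+K[1,2]],-1)
def rect(P):
    (c,s,a)=cv2.minAreaRect(P[:,:2].astype(np.float32)*1000); return np.round(c,1),np.round(s,1),round(a,1)
E
python3 - <<'E'
from h import *
for n in ("top","scene"):
    p,C=shot(n);X,ok=cloud(p,C)
    g=p["pixels"].astype(int)
    for t in ("stand","plate","clamp_grip","reader","mouse_center","jar_center","notepad_center"):
        for d in ctrl.masks_of(p,t):
            m=d["mask"]&ok
            if m.sum()<5: continue
            P=X[m]; print(n,t,round(d["confidence"],2),np.round(np.median(P,0),3),'zmax',np.round(np.percentile(P[:,2],[5,50,95]),3),rect(P),'col',np.median(g[m],0))
    # grey stand box
    x0,x1,y0,y1=.4,.75,-.15,.3
    m=ok&(X[...,2]>.02)
    print('bounds',[round(float(v),3) for v in (X[m].min(0)[0],X[m].max(0)[0])])
    np.savez(f'pics/{n}.npz',X=X,ok=ok,rgb=p["pixels"])
E
```

```text
top stand 0.76 [0.398 0.144 0.03 ] zmax [0.026 0.03  0.078] (array([401.4, 147.1]), array([105.5, 161.7]), 17.5) col [253. 105.  96.]
top stand 0.71 [0.767 0.141 0.03 ] zmax [0.025 0.03  0.091] (array([778.6, 143.6]), array([162.3, 114.1]), 82.7) col [253. 179.  85.]
top stand 0.63 [0.453 0.379 0.03 ] zmax [0.026 0.03  0.079] (array([455.8, 381.8]), array([156. , 100.3]), 88.7) col [186. 127.  88.]
top stand 0.58 [0.569 0.198 0.03 ] zmax [0.026 0.03  0.096] (array([585.1, 191.5]), array([109.5, 160.7]), 2.1) col [159. 153. 143.]
top plate 0.66 [0.58  0.156 0.07 ] zmax [0.066 0.07  0.074] (array([582.1, 163.8]), array([34.4, 93.3]), 2.0) col [253. 253. 249.]
top clamp_grip 0.76 [0.584 0.221 0.08 ] zmax [0.069 0.08  0.108] (array([598.5, 211.1]), array([ 36.1, 106. ]), 17.4) col [225. 218. 192.]
top clamp_grip 0.73 [0.774 0.175 0.087] zmax [0.074 0.087 0.108] (array([775. , 158.3]), array([104.6,  13.4]), 84.3) col [223.  195.  165.5]
top clamp_grip 0.55 [0.391 0.174 0.081] zmax [0.073 0.081 0.108] (array([391.4, 170.3]), array([ 19.1, 120.9]), 12.9) col [240. 229. 202.]
top clamp_grip
[... 2127 characters left out ...]
37  0.094] zmax [0.013 0.094 0.159] (array([ 514.7, -263.2]), array([196.8, 271.9]), 89.3) col [148. 144. 126.]
scene reader 0.55 [0.582 0.151 0.069] zmax [0.065 0.069 0.072] (array([573.6, 169.4]), array([ 80.8, 108.1]), 46.5) col [253. 254. 252.]
scene mouse_center 0.65 [ 0.425 -0.01   0.027] zmax [0.015 0.027 0.031] (array([415.8, -10.5]), array([81.8, 55. ]), 3.6) col [178. 177. 170.]
scene jar_center 0.74 [ 0.763 -0.028  0.049] zmax [0.008 0.049 0.056] (array([742.2, -39. ]), array([69.8, 36.8]), 35.4) col [228.  226.5 205. ]
scene notepad_center 0.79 [0.699 0.311 0.014] zmax [0.008 0.014 0.017] (array([692.8, 315.1]), array([76.2, 83.9]), 13.4) col [255. 255. 252.]
bounds [-0.56, 0.86]
```

```bash
python3 - <<'E'
from h import *
T=tool();print(np.round(T,3))
p=ctrl.camera("wrist");print(np.round(p["hand_eye"],3),p["K"])
print("shift to (.56,.17,.24):",np.round(T[:3,:3].T@(np.array([.53,.17,.26])-T[:3,3])/.15,2))
E
```

```text
[[ 0.     0.4   -0.916  0.27 ]
 [ 0.    -0.916 -0.4   -0.619]
 [-1.     0.    -0.     0.223]
 [ 0.     0.     0.     1.   ]]
[[ 0.001  0.286 -0.958 -0.163]
 [ 1.     0.001  0.001  0.002]
 [ 0.001 -0.958 -0.286 -0.078]
 [ 0.     0.     0.     1.   ]] [[343.85711705   0.         276.30051984]
 [  0.         343.85711705 209.36432374]
 [  0.           0.           1.        ]]
shift to (.56,.17,.24): [-0.25 -4.12 -3.69]
```

Call:
carry_out(plan=[[[-0.25,-1,-1],-1],[[-0.25,-1,-1],-1],[[-0.25,-1,-1],-1],[[-0.25,-1,-1],-1],[[-0.25,-1,-1],-1],[[-0.25,-1,-1],-1]])

```text
time_s: 2.25
position: [0.3492, -0.4192, 0.2611]
tool_rot: [98.3, 89.9, -29.2]
wrist_force: [0.5, 0.1, 0.2]
opening: 0.0877
```

```bash
cat >> h.py <<'E'
def go(x,y,z,yaw=None):
    "shift+turn (units) to TCP x,y,z and tool-y heading yaw deg"
    T=tool(); s=T[:3,:3].T@(np.array([x,y,z])-T[:3,3])/.15
    h=np.degrees(np.arctan2(T[1,1],T[0,1])); 
    t=0 if yaw is None else -np.radians((yaw-h+180)%360-180)/.5
    print('at',np.round(T[:3,3],4),'head',round(h,2),'down',np.round(T[:3,0],3),'-> shift',np.round(s,3),'turn',round(t,3),'t',ctrl.get_obs()["time_s"])
E
python3 -c "
from h import *
go(.53,.17,.26,15);print(ctrl.get_obs()['joint_pos'])"
```

```text
at [ 0.3492 -0.4192  0.2611] head -37.53 down [ 0.001 -0.001 -1.   ] -> shift [ 0.006 -1.437 -3.849] turn -1.834 t 2.25
[ 51.34083673  13.46705151  -9.09439655 103.92387982   2.35000052
  62.70098671   3.88466426]
```

Call:
carry_out(plan=[[[0,-0.5,-1],-1],[[0,-0.5,-1],-1],[[0,-0.5,-1],-1],[[0,-0.5,-1],-1],[[0,-0.5,-1],-1]])

```text
time_s: 2.75
position: [0.3816, -0.2537, 0.2611]
tool_rot: [72.5, 89.9, -26.2]
wrist_force: [-0.5, 0.1, -0.3]
opening: 0.088
```

```bash
python3 -c "
from h import *
go(.53,.17,.26,15)"
```

```text
at [ 0.3816 -0.2537  0.2611] head -8.75 down [ 0.002 -0.001 -1.   ] -> shift [ 0.006  0.548 -2.942] turn -0.829 t 2.75
```

Call:
carry_out(plan=[[[0,0.5,-1],-0.8],[[0,0.5,-1],-0.8],[[0,0.5,-1],-0.8],[[0,0.5,-1],-0.8],[[0,0.5,-1],-0.8]])

```text
time_s: 3.25
position: [0.4804, -0.117, 0.2608]
tool_rot: [79.6, 89.9, 3.7]
wrist_force: [-0.5, 0.2, 0.1]
opening: 0.0884
```

```bash
python3 -c "
from h import *
go(.53,.17,.26,15)"
```

```text
at [ 0.4804 -0.117   0.2608] head 14.15 down [ 0.002  0.    -1.   ] -> shift [ 0.007  0.788 -1.774] turn -0.03 t 3.25
```

Call:
carry_out(plan=[[[0,0.9,-0.9],0],[[0,0.9,-0.9],0],[[0,0.9,-0.9],0],[[0,0.9,-0.9],0],[[0,0.9,-1.0],0],[[0,0.9,-1.0],0]])

```text
time_s: 3.85
position: [0.5746, 0.0608, 0.2603]
tool_rot: [81.1, 90.0, 5.2]
wrist_force: [-0.3, -0.7, 0.6]
opening: 0.0878
```

Call:
carry_out(plan=[[[0,0,-1],0],[[0,0,-1],0],[[0,0,-1],0],[[0,0,-1],0],[[0,0,-1],0]])

```text
time_s: 4.35
position: [0.5385, 0.2036, 0.26]
tool_rot: [8.5, 89.9, -67.5]
wrist_force: [-0.1, -0.7, 0.6]
opening: 0.0879
```

```bash
python3 - <<'E'
from h import *
go(.58,.23,.26,15)
p,C=shot("wrist"); cv2.imwrite("pics/w1.png",p["pixels"][:,:,::-1])
X,ok=cloud(p,C); np.savez('pics/w1.npz',X=X,ok=ok,C=C,rgb=p["pixels"],K=p["K"])
for t in ("stand","plate","clamp_grip"):
    for d in ctrl.masks_of(p,t):
        m=d["mask"]&ok
        if m.sum()<5: continue
        print(t,round(d["confidence"],2),np.round(d["box"]),np.round(np.median(X[m],0),3),rect(X[m]))
E
```

```text
at [0.5385 0.2036 0.26  ] head 14.0 down [ 0.001 -0.002 -1.   ] -> shift [ 0.     0.311 -0.104] turn -0.035 t 4.35
stand 0.88 [ 97. 129. 207. 262.] [0.404 0.154 0.031] (array([422.2, 141.9]), array([172.1, 167.5]), 18.0)
stand 0.87 [257. 126. 368. 266.] [0.572 0.207 0.031] (array([587.6, 179. ]), array([110.6, 169.3]), 2.0)
stand 0.6 [397. 198. 520. 321.] [0.77  0.17  0.031] (array([725.9, 194.5]), array([135.1, 314.1]), 61.2)
stand 0.59 [180.   0. 289.  80.] [0.463 0.336 0.031] (array([451.7, 344.6]), array([ 84.8, 109.7]), 88.8)
plate 0.56 [284. 182. 330. 268.] [0.581 0.156 0.07 ] (array([589.6, 145.8]), array([129.1,  44.1]), 89.9)
clamp_grip 0.82 [443. 235. 521. 313.] [0.775 0.182 0.092] (array([723.1, 189.7]), array([ 99.1, 310.8]), 57.7)
clamp_grip 0.74 [283. 182. 332. 271.] [0.581 0.157 0.07 ] (array([589.8, 159.9]), array([100.7,  44.3]), 89.7)
clamp_grip 0.69 [103. 142. 147. 238.] [0.393 0.181 0.09 ] (array([377.8, 154.3]), array([ 51.7, 106.8]), 16.3)
clamp_grip 0.64 [222.   0. 233.  19.] [0.457 0.35  0.077] (array([455.5, 350.5]), array([12.2, 12.1]), 2.2)
clamp_grip 0.56 [318. 142. 338. 242.] [0.584 0.223 0.093] (array([591.7, 206.8]), array([ 19.7, 106.7]), 18.2)
```

View pics/w1.png

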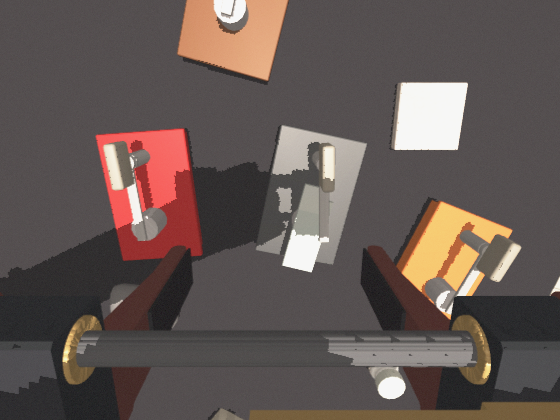

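```bash
python3 - <<'E'
from h import *
d=np.load('pics/w1.npz');X,ok,rgb=d['X'],d['ok'],d['rgb']
a=rgb[120:280,240:380,::-1]; cv2.imwrite('pics/w1c.png',cv2.resize(a,None,fx=3.7,fy=3.7,interpolation=3))
# orthographic map from all three clouds: height & colour
H=np.zeros((240,200),np.float32);Cc=np.zeros((240,200,3),np.uint8)
for f in('w1','top','scene'):
    e=np.load(f'pics/{f}.npz');P=e['X'][e['ok']];c=e['rgb'][e['ok']]
    q=np.abs(P[:,2]-.07)<.004; q&=(P[:,0]>.5)&(P[:,0]<.7)&(P[:,1]>.08)&(P[:,1]<.3)
    print(f,q.sum(),rect(P[q]))
    for (x,y,z) in P[q]: cv2.circle(Cc,(int((.3-y)*1000)-0 if False else int((x-.5)*1000),int((y-.08)*1000)),1,{'w1':(255,0,0),'top':(0,255,0),'scene':(0,0,255)}[f],-1)
cv2.imwrite('pics/m1.png',cv2.resize(Cc,None,fx=2.5,fy=2.5,interpolation=0)[::-1])
E
```

```text
w1 2160 (array([584.8, 177. ]), array([126.8,  34.3]), 89.8)
top 432 (array([585.2, 177.8]), array([123. ,  38.5]), 89.9)
scene 343 (array([586.6, 180.1]), array([126.8,  40.7]), 87.6)
```

View pics/w1c.png

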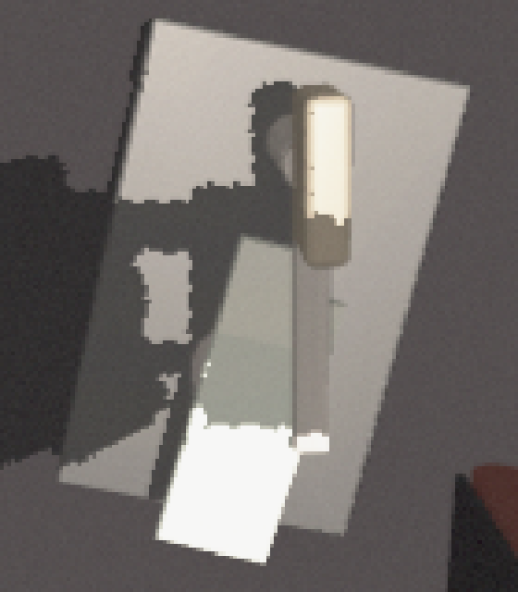

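View pics/m1.png

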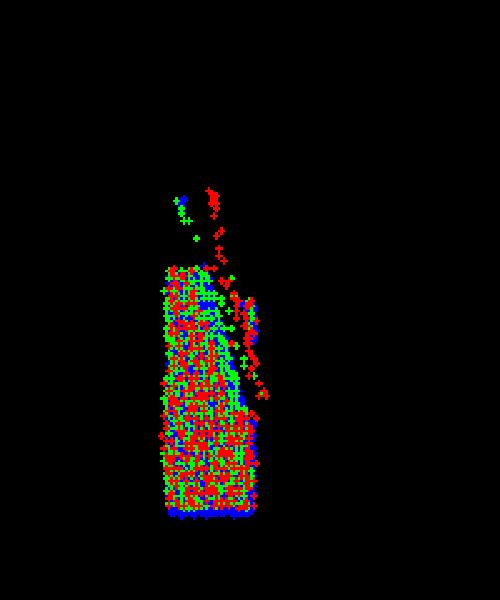

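In the enlarged crop, the plate's near (-y) end at (160–270, 540) has both corners square. The far (+y) end by the post has a square left corner at (240,235), and its right edge stops about 12 mm short. That puts the notch at the +x corner of the +y end, so the frosted end points towards the post and the clear, grippable end is at -y. Next: the knob and reader poses.

```bash
python3 - <<'E'
from h import *
for f in('w1','top','scene'):
    e=np.load(f'pics/{f}.npz');P=e['X'][e['ok']]
    b=(P[:,0]>.5)&(P[:,0]<.68)&(P[:,1]>.08)&(P[:,1]<.3)
    for nm,lo,hi in(('slab',.026,.034),('plate',.066,.072),('arm',.0745,.079),('wing',.105,.113)):
        q=b&(P[:,2]>lo)&(P[:,2]<hi); print(f,nm,q.sum(),rect(P[q]),np.round(np.median(P[q,2]),4))
E
```

```text
w1 slab 7460 (array([582.1, 186.2]), array([100.2, 154.7]), 2.1) 0.0305
w1 plate 2104 (array([584.8, 177. ]), array([126.8,  34.3]), 89.8) 0.0705
w1 arm 504 (array([590.2, 197.6]), array([11.1, 90.1]), 18.2) 0.077
w1 wing 563 (array([579.8, 236.1]), array([11.4, 42.4]), 16.8) 0.1073
top slab 1464 (array([580.6, 188.6]), array([100.4, 155.2]), 2.0) 0.0298
top plate 362 (array([583.1, 177.8]), array([ 34.7, 123.1]), 0.1) 0.0698
top arm 89 (array([588.2, 199.3]), array([14.5, 89.3]), 21.3) 0.0765
top wing 63 (array([578.1, 237.4]), array([11.4, 41.7]), 16.4) 0.1069
scene slab 1161 (array([581.6, 188. ]), array([102. , 154.9]), 1.9) 0.0293
scene plate 319 (array([585.2, 180.2]), array([126.8,  38.1]), 87.8) 0.069
scene arm 82 (array([590.8, 201.8]), array([13.3, 94.5]), 13.9) 0.0759
scene wing 45 (array([580.9, 237.3]), array([11.8, 40.7]), 17.6) 0.1067
```

```bash
python3 -c "
from h import *
go(.5795,.2365,.125,16.8)"
```

```text
at [0.5391 0.2029 0.26  ] head 13.83 down [ 0.001 -0.001 -1.   ] -> shift [ 0.9    0.315 -0.155] turn -0.104 t 4.55
```

Call:
carry_out(plan=[[[0.3,0.315,-0.155],-0.104],[[0.6,0.315,-0.155],-0.104],[[0.9,0.315,-0.155],-0.104],[[0.9,0.315,-0.155],-0.104],[[0.9,0.315,-0.155],-0.104],[[0.9,0.315,-0.155],-0.104]], gripper=50)

```text
time_s: 5.15
position: [0.5812, 0.2366, 0.1277]
tool_rot: [71.0, 89.8, -2.3]
wrist_force: [-0.1, -0.2, 0.5]
opening: 0.0505
```

```bash
python3 - <<'E'
from h import *
go(.5795,.2365,.078,16.8)
p,C=shot("wrist"); cv2.imwrite("pics/w2.png",p["pixels"][:,:,::-1])
X,ok=cloud(p,C);P=X[ok]
b=(P[:,0]>.5)&(P[:,0]<.68)&(P[:,1]>.08)&(P[:,1]<.3)
for nm,lo,hi in(('slab',.026,.034),('plate',.066,.072),('arm',.0745,.079),('wing',.105,.113)):
    q=b&(P[:,2]>lo)&(P[:,2]<hi); print(nm,q.sum(),rect(P[q]) if q.sum()>5 else '')
E
```

```text
at [0.5812 0.2366 0.1277] head 16.74 down [ 0.004 -0.    -1.   ] -> shift [ 0.332 -0.012 -0.003] turn -0.002 t 5.15
slab 11952 (array([581.9, 189.4]), array([100.3, 148.6]), 2.1)
plate 2565 (array([584.7, 176.2]), array([126.9,  34.1]), 89.7)
arm 745 (array([588.6, 208.6]), array([15.2, 99.8]), 17.4)
wing 1345 (array([580.1, 236.4]), array([11.5, 43.9]), 16.1)
```

View pics/w2.png

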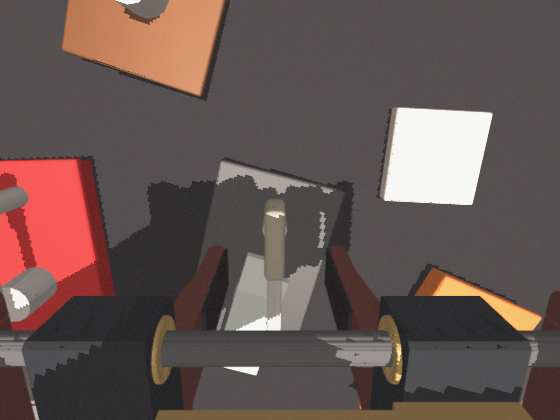

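The wing at (275,240) sits midway between the fingers. Descending, then closing.

Call:
carry_out(plan=[[[0.15,-0.01,0],0],[[0.32,-0.01,0],0],[[0.33,-0.01,0],0],[[0.33,-0.01,0],0]])

```text
time_s: 5.6
position: [0.5808, 0.2367, 0.0804]
tool_rot: [79.4, 89.6, 6.1]
wrist_force: [0.2, -0.6, 1.1]
opening: 0.0501
```

Call:
carry_out(plan=[[[0,0,0],0],[[0,0,0],0],[[0,0,0],0],[[0,0,0],0],[[0,0,0],0],[[0,0,0],0]], gripper=6)

```text
time_s: 6.2
position: [0.5802, 0.2365, 0.0805]
tool_rot: [72.1, 89.7, -1.1]
wrist_force: [-1.1, -1.2, 4.3]
opening: 0.0118
```

```bash
python3 -c "
from h import *
go(.5797,.2365,.078,16.8);o=ctrl.get_obs();print(o['wrist_force'],o['moment'],o['joint_pos'])"
```

```text
at [0.5802 0.2365 0.0805] head 16.73 down [ 0.005 -0.    -1.   ] -> shift [ 0.017 -0.003 -0.001] turn -0.002 t 6.2
[-1.14273107 -1.15135773  4.3366784 ] [-0.36575331  0.74512848 -0.03119428] [ -4.80005779  35.4677389  -31.85350932 101.09440688  23.80209959
  49.97274359 -30.65979335]
```

Gripped on the wing (11.8 mm). Turning it anticlockwise, which is a negative turn about the downward tool x.

Call:
carry_out(plan=[[[0,0,0],-0.2],[[0,0,0],-0.4],[[0,0,0],-0.6],[[0,0,0],-0.8],[[0,0,0],-1],[[0,0,0],-1]])

```text
time_s: 6.8
position: [0.5805, 0.2367, 0.0805]
tool_rot: [52.4, 89.7, 7.8]
wrist_force: [1.7, 0.5, 1.1]
opening: 0.0121
```

Call:
carry_out(plan=[[[0,0,0],-0.2],[[0,0,0],-0.4],[[0,0,0],-0.6],[[0,0,0],-0.8],[[0,0,0],-1],[[0,0,0],-1]])

```text
time_s: 7.4
position: [0.5808, 0.2371, 0.0805]
tool_rot: [33.1, 89.6, 17.1]
wrist_force: [0.0, 0.7, 0.4]
opening: 0.012
```

Call:
carry_out(plan=[[[0,0,0],-0.2],[[0,0,0],-0.4],[[0,0,0],-0.55],[[0,0,0],-0.55],[[0,0,0],-0.55]])

```text
time_s: 7.9
position: [0.5808, 0.2374, 0.0805]
tool_rot: [20.2, 89.6, 19.7]
wrist_force: [0.0, 1.4, 0.2]
opening: 0.0117
```

```bash
python3 - <<'E'
from h import *
go(.58,.2365,.078,90);o=ctrl.get_obs();print(o['wrist_force'],o['moment'],o['joint_pos'])
p,C=shot("top");X,ok=cloud(p,C);P=X[ok]; np.savez('pics/top2.npz',X=X,ok=ok,rgb=p["pixels"])
cv2.imwrite("pics/t2.png",cv2.resize(p["pixels"][150:280,180:480,::-1],None,fx=2.6,fy=2.6,interpolation=3))
E
```

```text
at [0.5808 0.2374 0.0805] head 89.51 down [ 0.006  0.002 -1.   ] -> shift [ 0.017 -0.006 -0.005] turn -0.017 t 7.9
[0.00739089 1.41184641 0.24882411] [ 0.37492417 -0.03684312 -0.00198141] [  5.94905723  40.75488543 -48.25595932 100.29363419  36.38541725
  55.43787975  32.64248263]
```

View pics/t2.png

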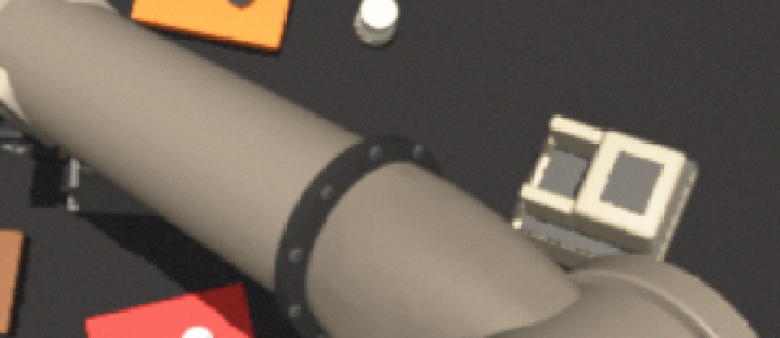

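Call:
carry_out(plan=[[[0,0,0],0],[[0,0,0],0],[[0,0,0],0],[[-0.2,0,0],0],[[-0.5,0,0],0],[[-0.8,0,0],0],[[-1,0,0],0],[[-1,0,0],0]], gripper=40)

```text
time_s: 8.75
position: [0.5816, 0.2388, 0.2355]
tool_rot: [22.2, 89.2, 21.7]
wrist_force: [-0.4, 0.1, -0.4]
opening: 0.0398
```

```bash
python3 - <<'E'
from h import *
go(.582,.12,.22,2)
p,C=shot("wrist"); cv2.imwrite("pics/w3.png",p["pixels"][:,:,::-1])
for f in('top',):
    e=np.load(f'pics/{f}.npz');P=e['X'];ok=e['ok']
    b=ok&(P[...,0]>.45)&(P[...,0]<.7)&(P[...,1]<-.12)&(P[...,1]>-.42)
    q=P[b]; print(rect(q[(q[:,2]>.02)]), rect(q[q[:,2]>.14]))
e=np.load('pics/top.npz');v,u=slice(180,280),slice(360,470)
Z=e['X'][v,u,2]; im=cv2.applyColorMap(np.clip(Z*1500,0,255).astype(np.uint8),cv2.COLORMAP_JET)
a=cv2.resize(np.hstack([im,e['rgb'][v,u,::-1]]),None,fx=3.5,fy=3.5,interpolation=0);cv2.imwrite('pics/r1.png',a)
E
```

```text
at [0.5816 0.2388 0.2355] head 89.51 down [ 0.013  0.005 -1.   ] -> shift [ 0.099 -0.792  0.008] turn 3.055 t 8.75
(array([ 573.5, -245.5]), array([147.2, 117.9]), 69.2) (array([ 571.7, -255.2]), array([77.5, 86.4]), 68.6)
```

View pics/w3.png

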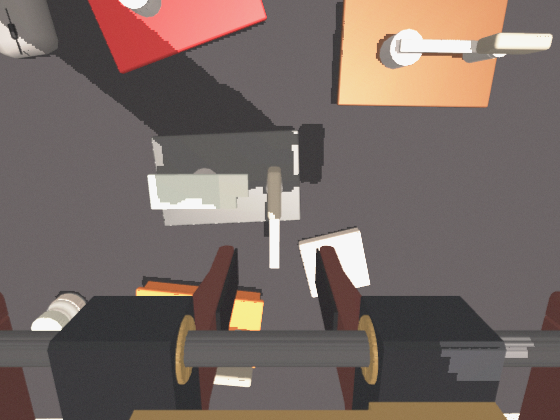

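View pics/r1.png

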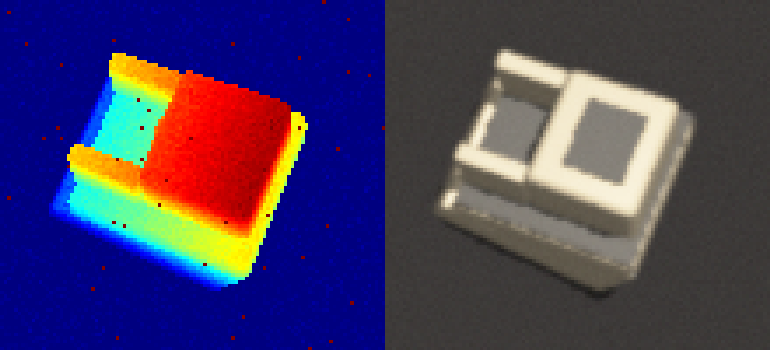

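The keeper arm now points +x at (275,240), well clear of the plate. The plate's darker frosted end with its notch is on the right at (248,205). I'll turn the gripper to a heading of about 182° over the clear end, so that the final pose at the reader falls mid-range.

Call:
carry_out(plan=[[[0.1,-0.3,0],-0.3],[[0.1,-0.6,0],-0.6],[[0.1,-0.75,0],-0.9],[[0.1,-0.75,0],-1],[[0.1,-0.75,0],-1]], gripper=60)

```text
time_s: 9.3
position: [0.5793, 0.1235, 0.2155]
tool_rot: [-7.0, 89.6, 21.0]
wrist_force: [0.7, 0.2, -0.3]
opening: 0.0602
```

Call:
carry_out(plan=[[[0,0,0],-0.3],[[0,0,0],-0.6],[[0,0,0],-0.9],[[0,0,0],-1],[[0,0,0],-1]])

```text
time_s: 9.8
position: [0.5786, 0.1242, 0.2145]
tool_rot: [-26.4, 89.6, 30.3]
wrist_force: [0.6, 0.7, -0.1]
opening: 0.0599
```

Call:
carry_out(plan=[[[0,0,0],-0.3],[[0,0,0],-0.6],[[0,0,0],-0.9],[[0,0,0],-1],[[0,0,0],-1]])

```text
time_s: 10.3
position: [0.5782, 0.1248, 0.2139]
tool_rot: [-46.3, 89.7, 38.9]
wrist_force: [0.7, -0.5, -0.2]
opening: 0.0603
```

```bash
python3 - <<'E'
from h import *
go(.5835,.126,.2,182);print(ctrl.get_obs()['joint_pos'])
p,C=shot("wrist"); cv2.imwrite("pics/w4.png",p["pixels"][:,:,::-1])
X,ok=cloud(p,C);P=X[ok];np.savez('pics/w4.npz',X=X,ok=ok,rgb=p["pixels"])
b=(P[:,0]>.5)&(P[:,0]<.68)&(P[:,1]>.08)&(P[:,1]<.225)
for nm,lo,hi in(('slab',.026,.034),('plate',.066,.073),):
    q=b&(P[:,2]>lo)&(P[:,2]<hi); print(nm,q.sum(),rect(P[q]) if q.sum()>5 else '')
E
```

```text
at [0.5782 0.1248 0.2139] head 175.28 down [ 0.004  0.004 -1.   ] -> shift [ 0.093 -0.034  0.011] turn -0.235 t 10.3
[ 31.87519923  39.46042269 -73.78151574  98.47237973  39.67716858
  72.86754127 124.31116924]
slab 6509 (array([582.4, 167.3]), array([100.1, 117.9]), 2.0)
plate 3280 (array([584.5, 162.3]), array([97.3, 34.1]), 89.6)
```

View pics/w4.png

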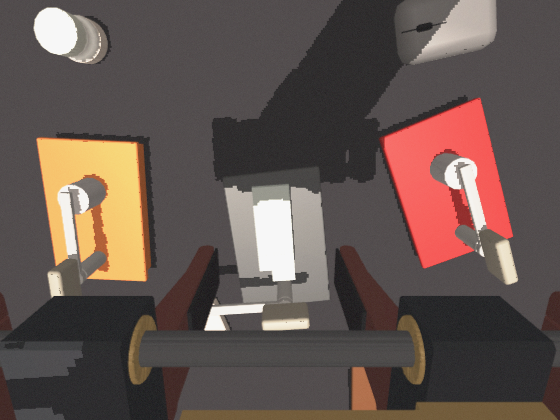

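```bash
python3 - <<'E'
from h import *
e=np.load('pics/w4.npz');rgb=e['rgb'];X=e['X']
a=rgb[170:340,210:350,::-1];Z=X[170:340,210:350,2]
m=cv2.cvtColor((((Z>.064)&(Z<.0735))*255).astype(np.uint8),cv2.COLOR_GRAY2BGR)
cv2.imwrite('pics/w4c.png',cv2.resize(np.hstack([a,m]),None,fx=2.8,fy=2.8,interpolation=0))
E
```

```text
(no output)
```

View pics/w4c.png

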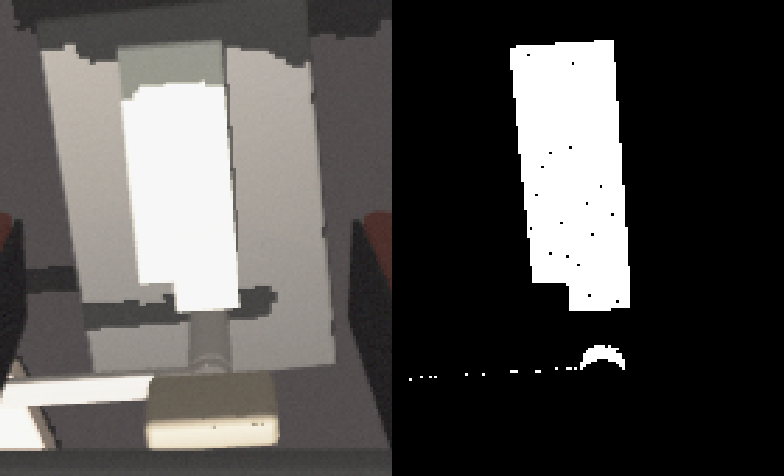

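The notch is confirmed at the +y/+x corner (crop (155,295)), so I grip the opposite end.

Call:
carry_out(plan=[[[0.2,-0.04,0.0],-0.15],[[0.5,-0.04,0.0],-0.15],[[0.75,-0.04,0.0],-0.15],[[0.75,-0.04,0.0],-0.15],[[0.75,-0.04,0.0],-0.15]])

```text
time_s: 10.85
position: [0.5847, 0.1252, 0.1022]
tool_rot: [-48.2, 89.7, 41.3]
wrist_force: [0.1, 0.8, 0.6]
opening: 0.0602
```

```bash
python3 -c "
from h import *
go(.5845,.1245,.0483,179.6);print(ctrl.get_obs()['joint_pos'])"
```

```text
at [0.5847 0.1252 0.1022] head 179.45 down [ 0.004  0.004 -1.   ] -> shift [ 0.359  0.003 -0.006] turn -0.005 t 10.85
[ 28.10648919  46.74852016 -67.87163445 103.03031402  48.17669202
  64.74471203 123.04265036]
```

Call:
carry_out(plan=[[[0.2,0,0],0],[[0.36,0,0],0],[[0.37,0,0],0],[[0.37,0,0],0]])

```text
time_s: 11.25
position: [0.5859, 0.1261, 0.0488]
tool_rot: [-53.2, 89.6, 36.3]
wrist_force: [0.9, 0.7, 0.4]
opening: 0.0599
```

Call:
carry_out(plan=[[[0,0,0],0],[[0,0,0],0],[[0,0,0],0],[[0,0,0],0],[[0,0,0],0],[[0,0,0],0]], gripper=26)

```text
time_s: 11.85
position: [0.5863, 0.1261, 0.0491]
tool_rot: [-55.2, 89.5, 34.2]
wrist_force: [0.3, -0.3, 3.1]
opening: 0.0339
```

```bash
python3 - <<'E'
from h import *
go(.5845,.1245,.0483,179.6);o=ctrl.get_obs();print(o['wrist_force'],o['moment'],o['opening'])
p,C=shot("wrist"); cv2.imwrite("pics/w5.png",p["pixels"][:,:,::-1])
E
```

```text
at [0.5863 0.1261 0.0491] head 179.4 down [ 0.007  0.005 -1.   ] -> shift [ 0.005  0.012 -0.011] turn -0.007 t 11.85
[ 0.29956431 -0.34799064  3.11103242] [ 0.0647015  -0.08191222  0.00598577] 0.033858500537769926
```

View pics/w5.png

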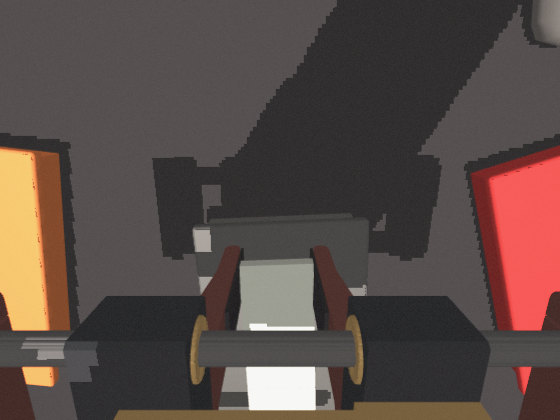

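Gripped at 33.9 mm. The tool can only yaw, so I'll get the 20° slope by pressing the plate down over the pedestal's near edge. It pivots in the pads and the frosted end rises.

Call:
carry_out(plan=[[[0.01,0,0],0],[[0.02,0,0],0],[[0.03,0,0],0],[[0.04,0,0],0],[[0.04,0,0],0]])

```text
time_s: 12.4
position: [0.5861, 0.1263, 0.0437]
tool_rot: [-56.5, 89.5, 32.9]
wrist_force: [-3.1, -2.6, 9.5]
opening: 0.0336
```

```bash
cat >> h.py <<'E'
def plateplane(names=("wrist",),b=None,n=None):
    for nm in names:
        p,C=shot(nm); X,ok=cloud(p,C); 
        for d in ctrl.masks_of(p,"plate"):
            m=cv2.erode(d["mask"].astype(np.uint8),np.ones((3,3)))>0
            m&=ok
            if m.sum()<30: continue
            P=X[m]
            c=np.median(P,0); k=np.ones(len(P),bool)
            for _ in range(5):
                c=P[k].mean(0);U=np.linalg.svd(P[k]-c,full_matrices=False)[2];nv=U[2]*np.sign(U[2][2]);r=(P-c)@nv;k=np.abs(r)<.003
            print(nm,round(d["confidence"],2),np.round(d["box"]),'c',np.round(c,4),'n',np.round(nv,3),'tilt',round(np.degrees(np.arccos(nv[2])),1),'towards',round(np.degrees(np.arctan2(-nv[1],-nv[0])),0),'rms',r[k].std().round(4),k.sum(),m.sum())
        cv2.imwrite(f"pics/{n}_{nm}.png",p["pixels"][:,:,::-1])
E
python3 - <<'E'
from h import *
o=ctrl.get_obs();print(o['wrist_force'],o['moment'],o['opening'])
plateplane(("wrist","scene"),n="a1")
E
```

```text
[-3.07461486 -2.59367036  9.48187996] [-0.09078937  0.52557136  0.06925131] 0.03360894381411124
wrist 0.57 [241. 258. 314. 406.] c [0.5862 0.1454 0.0701] n [ 0.02  -0.145  0.989] tilt 8.4 towards 98.0 rms 0.0006 7585 7629
scene 0.65 [329. 205. 346. 220.] c [0.587  0.1893 0.0747] n [ 0.014 -0.103  0.995] tilt 6.0 towards 98.0 rms 0.0013 125 127
```

View pics/a1_scene.png

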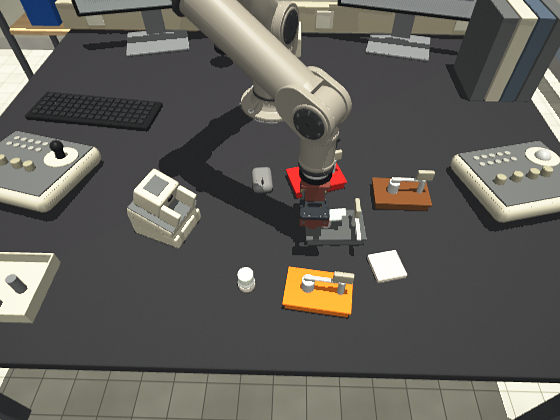

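Call:
carry_out(plan=[[[0.01,0,0],0],[[0.02,0,0],0],[[0.03,0,0],0],[[0.036,0,0],0],[[0.036,0,0],0]])

```text
time_s: 13.1
position: [0.5862, 0.1268, 0.0392]
tool_rot: [-57.6, 89.5, 31.8]
wrist_force: [-2.6, -2.6, 10.2]
opening: 0.0335
```

```bash
python3 - <<'E'
from h import *
o=ctrl.get_obs();print(o['wrist_force'],o['moment'],o['opening'])
plateplane(("wrist",),n="a2")
E
```

```text
[-2.58486842 -2.55632474 10.23073275] [-0.08903356  0.51680676  0.11456474] 0.033488550519260515
wrist 0.73 [237. 261. 316. 408.] c [0.5861 0.1432 0.0694] n [ 0.036 -0.247  0.968] tilt 14.4 towards 98.0 rms 0.0006 8002 8069
```

Call:
carry_out(plan=[[[0.01,0,0],0],[[0.02,0,0],0],[[0.03,0,0],0],[[0.034,0,0],0],[[0.034,0,0],0]])

```text
time_s: 13.7
position: [0.5863, 0.1275, 0.0352]
tool_rot: [-57.4, 89.5, 32.1]
wrist_force: [-2.2, -1.9, 10.7]
opening: 0.0333
```

```bash
python3 - <<'E'
from h import *
o=ctrl.get_obs();print(o['wrist_force'],o['moment'],o['opening'])
plateplane(("wrist",),n="a3")
E
```

```text
[-2.17872171 -1.88757881 10.72853355] [0.00171931 0.47029567 0.02311836] 0.03331789788672407
wrist 0.69 [242. 263. 314. 407.] c [0.5864 0.1419 0.0687] n [ 0.055 -0.335  0.94 ] tilt 19.9 towards 99.0 rms 0.0006 7745 7745
```

Call:
carry_out(plan=[[[-0.1,0,0],0],[[-0.3,0,0],0],[[-0.6,0,0],0],[[-0.9,0,0],0],[[-1,0,0],0],[[-1,0,0],0]])

```text
time_s: 14.4
position: [0.5861, 0.1274, 0.1877]
tool_rot: [-63.3, 89.3, 26.2]
wrist_force: [0.4, -0.3, -0.2]
opening: 0.0334
```

```bash
python3 - <<'E'
from h import *
o=ctrl.get_obs();print(o['wrist_force'],o['opening'])
plateplane(("wrist",),n="a4")
go(.55,.1,.2)
E
```

```text
[ 0.40546287 -0.32592104 -0.1683882 ] 0.033435075991872315
wrist 0.63 [236. 259. 318. 408.] c [0.5861 0.1425 0.2209] n [ 0.053 -0.317  0.947] tilt 18.8 towards 100.0 rms 0.0006 8026 8055
at [0.5846 0.126  0.1839] head 179.45 down [ 0.007  0.004 -1.   ] -> shift [-0.109  0.228 -0.175] turn 0 t 14.5
```

View pics/a4_wrist.png

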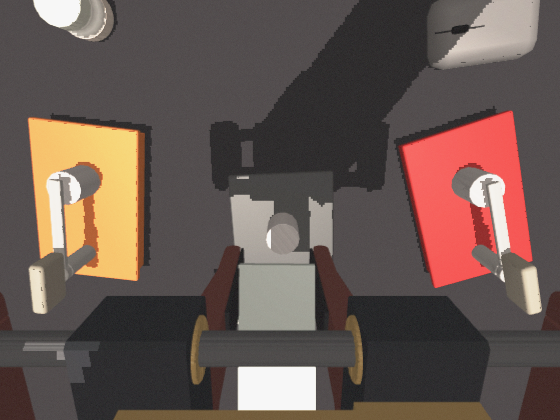

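```bash
cat > fit.py <<'E'
from h import *
from scipy.optimize import least_squares
boxes=[((-25,25),(29,43),(-60,23)),((-25,25),(-43,-29),(-60,23)),((-25,25),(-29,29),(-60,-27)),((25,95),(-43,43),(-60,33))]
def bayR(psi):
    cx,sx=np.cos(psi),np.sin(psi);a=np.radians(20);x=np.array([cx*np.cos(a),sx*np.cos(a),np.sin(a)]);y=np.array([-sx,cx,0]);return np.stack([x,y,np.cross(x,y)],1)
def sdf(Q):
    D=[]
    for b in boxes:
        lo=np.array([r[0] for r in b])/1e3;hi=np.array([r[1] for r in b])/1e3
        q=np.abs(Q-(lo+hi)/2)-(hi-lo)/2
        D.append(np.linalg.norm(np.maximum(q,0),axis=1)+np.minimum(q.max(1),0))
    return np.min(D,0)
def fit(P,p0=(.605,-.225,-110.8)):
    P=P[(P[:,0]>.45)&(P[:,0]<.75)&(P[:,1]<-.1)&(P[:,1]>-.42)]
    def sel(p):
        Q=(P-[p[0],p[1],.1])@bayR(np.radians(p[2])); return Q,(Q[:,0]>-.035)&(Q[:,0]<.04)&(np.abs(Q[:,1])<.05)&(Q[:,2]>-.035)&(Q[:,2]<.05)
    p=np.array([*p0,0.])
    for it in range(6):
        k=sel(p)[1];S=P[k]
        f=lambda p:sdf((S-[p[0],p[1],.1+p[3]])@bayR(np.radians(p[2])))*1e3
        r=least_squares(f,p,loss='soft_l1',x_scale=[.001,.001,1,.001]);p=r.x
    return p,np.median(np.abs(f(p))),len(S)
E
python3 - <<'E'
from fit import *
e=[np.load(f'pics/{f}.npz') for f in('top','scene','top2')]
Ps=[q['X'][q['ok']] for q in e]
for P in Ps+[np.vstack(Ps)]:
    for c in((.59,-.215,-110.8),(.605,-.235,-108)):
        p,r,n=fit(P,c);print(np.round(p,4),round(r,2),n)
E
```

```text
[ 5.905000e-01 -2.072000e-01 -1.116842e+02  3.000000e-04] 1.01 1056
[ 5.937000e-01 -1.992000e-01 -1.116931e+02  3.170000e-02] 1.41 902
[ 5.909000e-01 -2.071000e-01 -1.110705e+02 -8.000000e-04] 0.84 1343
[ 6.070000e-01 -2.017000e-01 -1.104856e+02  3.020000e-02] 1.11 1162
[ 5.904000e-01 -2.073000e-01 -1.115753e+02  2.000000e-04] 0.95 1056
[ 5.937000e-01 -1.990000e-01 -1.115012e+02  3.170000e-02] 1.31 886
[ 5.907000e-01 -2.069000e-01 -1.112752e+02 -2.000000e-04] 0.91 3431
[ 6.035000e-01 -2.015000e-01 -1.088628e+02  3.130000e-02] 2.29 2513
```

Call:
carry_out(plan=[[[-0.2,0,0],0.3],[[-0.3,0,0],0.6],[[-0.3,0,0],0.9],[[-0.3,0,0],1],[[-0.3,0,0],1]])

```text
time_s: 15.0
position: [0.5834, 0.125, 0.2268]
tool_rot: [-29.1, 89.8, 31.7]
wrist_force: [-0.3, 0.9, -0.6]
opening: 0.0335
```

```bash
python3 - <<'E'
from fit import *
go(.55,.05,.26,0)
E
```

```text
at [0.5834 0.125  0.2268] head 150.78 down [ 0.004  0.002 -1.   ] -> shift [-0.223 -0.05  -0.544] turn 5.263 t 15.0
```

Call:
carry_out(plan=[[[-0.1,0,-0.3],0.3],[[-0.2,0,-0.5],0.6],[[-0.2,0,-0.5],0.9],[[-0.2,0,-0.5],1],[[-0.2,0,-0.5],1]])

```text
time_s: 15.5
position: [0.546, 0.0586, 0.2553]
tool_rot: [11.2, 89.9, 43.4]
wrist_force: [0.0, 0.1, -1.0]
opening: 0.0331
```

Call:
carry_out(plan=[[[0,0,0],0.3],[[0,0,0],0.6],[[0,0,0],0.9],[[0,0,0],1],[[0,0,0],1]])

```text
time_s: 16.0
position: [0.5456, 0.0587, 0.2542]
tool_rot: [96.6, 89.9, 100.3]
wrist_force: [0.1, -0.7, 0.7]
opening: 0.0334
```

Call:
carry_out(plan=[[[0,0,0],0.3],[[0,0,0],0.6],[[0,0,0],0.9],[[0,0,0],1],[[0,0,0],1]])

```text
time_s: 16.5
position: [0.5452, 0.0588, 0.2535]
tool_rot: [167.0, 89.9, 142.2]
wrist_force: [0.1, -0.4, 0.3]
opening: 0.0339
```

Call:
carry_out(plan=[[[0,0,0],0.3],[[0,0,0],0.6],[[0,0,0],0.9],[[0,0,0],1],[[0,0,0],1]])

```text
time_s: 17.0
position: [0.545, 0.0589, 0.253]
tool_rot: [-151.4, 89.8, 155.4]
wrist_force: [-0.6, -0.5, -0.6]
opening: 0.0331
```

Call:
carry_out(plan=[[[0,0,0],0.3],[[0,0,0],0.6],[[0,0,0],0.9],[[0,0,0],1],[[0,0,0],1]])

```text
time_s: 17.5
position: [0.5449, 0.059, 0.2526]
tool_rot: [-117.6, 89.8, 160.7]
wrist_force: [0.0, 0.7, -0.5]
opening: 0.0332
```

```bash
python3 - <<'E'
from fit import *
go(.647,-.055,.20,-21.3);print(ctrl.get_obs()['joint_pos'],ctrl.get_obs()['opening'])
E
```

```text
at [0.5449 0.059  0.2526] head 8.34 down [-0.003  0.001 -1.   ] -> shift [0.348 0.564 0.851] turn 1.034 t 17.5
[ 21.57597442  18.69562581 -42.07196898 102.30945691  13.64247733
  64.39342425 -16.64296016] 0.033221417184569654
```

Call:
carry_out(plan=[[[0.1,0.2,0.25],0.3],[[0.2,0.4,0.5],0.6],[[0.3,0.56,0.75],0.9],[[0.35,0.56,0.85],1],[[0.35,0.56,0.85],1],[[0.35,0.56,0.85],1]])

```text
time_s: 18.1
position: [0.6456, -0.0533, 0.1997]
tool_rot: [-100.8, 89.7, 149.2]
wrist_force: [0.2, 0.5, 0.1]
opening: 0.0335
```

```bash
python3 - <<'E'
from fit import *
p,C=shot("wrist");X,ok=cloud(p,C);cv2.imwrite("pics/w6.png",p["pixels"][:,:,::-1])
go(.647,-.055,.20,-21.3)
print(fit(X[ok],(.5907,-.207,-111.3)))
plateplane(("wrist","scene"),n="a6")
E
```

```text
at [ 0.6458 -0.0525  0.2004] head -19.99 down [-0.003  0.002 -1.   ] -> shift [0.002 0.013 0.013] turn 0.046 t 18.15
(array([ 5.89842688e-01, -2.01199519e-01, -1.15137710e+02, -1.68334070e-03]), np.float64(1.1931097778605557), 1096)
wrist 0.95 [239. 262. 314. 408.] c [ 0.6403 -0.0697  0.2332] n [0.046 0.311 0.949] tilt 18.3 towards -98.0 rms 0.0006 7911 7913
wrist 0.36 [218. 366. 335. 410.] c [ 0.5877 -0.2166  0.1065] n [-0.242 -0.511  0.825] tilt 34.4 towards 65.0 rms 0.0018 251 1020
```

View pics/w6.png

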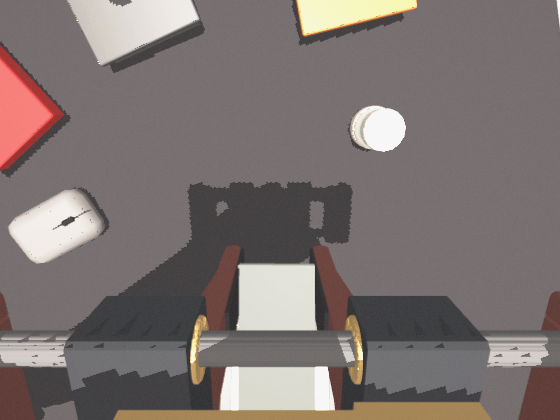

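View pics/a6_scene.png

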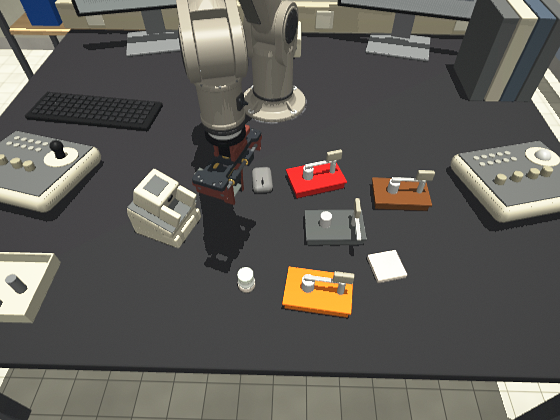

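```bash
cat >> fit.py <<'E'
def plate_in_tool(n=None):
    "near (clear) end, plane -> label pose in tool frame, from wrist camera"
    o=ctrl.get_obs();p=ctrl.camera("wrist");H=p["hand_eye"];X,ok=cloud(p,H)
    d=ctrl.masks_of(p,"plate")[0];m=d["mask"]&ok&(np.abs(X[...,1])<.0185)&(X[...,0]<.03)
    P=X[m];k=np.ones(len(P),bool)
    for _ in range(6):
        c=P[k].mean(0);U=np.linalg.svd(P[k]-c,full_matrices=False)[2];nv=U[2]*np.sign(-U[2][0]);r=(P-c)@nv;k=np.abs(r)<.002
    # fix: allow further points on plane in full cloud
    ez=np.array([0,0,1.]);ax=ez-nv*(ez@nv);ax/=np.linalg.norm(ax);ay=np.cross(nv,ax)
    A=X[ok&(np.abs((X-c)@nv)<.002)&(np.abs(X[...,1])<.02)];s=(A-c)@ax;w=(A-c)@ay
    s0=np.percentile(s,.5);s1=np.percentile(s,99.5)
    cw=(np.percentile(w[s<s0+.015],2)+np.percentile(w[s<s0+.015],98))/2
    lab=c+ax*(s0+.048+.034)+ay*cw-nv*.003
    if n: cv2.imwrite(f"pics/{n}.png",p["pixels"][:,:,::-1])
    print('near end',np.round(c+ax*s0,4),'seen len',round(s1-s0,4),'width',np.round(np.percentile(w,[2,98]),4),'ax',np.round(ax,3),'n',np.round(nv,3),'label(tool)',np.round(lab,4),d["confidence"])
    return o,lab,ax,nv
def rel(o,lab,ax,nv,bay=(.5907,-.207,.1),psi=-111.3):
    T=tool(o);B=bayR(np.radians(psi));L=T[:3,:3]@lab+T[:3,3];x=T[:3,:3]@ax;z=T[:3,:3]@nv
    print('label world',np.round(L,4),'in bay mm',np.round(B.T@(L-bay)*1e3,1),'x ang',round(float(np.arccos(x@B[:,0])),3),'z ang',round(float(np.arccos(z@B[:,2])),3),'x in bay',np.round(B.T@x,3),'z in bay',np.round(B.T@z,3))
    print('shift for label->bay (units)',np.round(T[:3,:3].T@(np.array(bay)-L)/.15,3))
E
python3 - <<'E'
from fit import *
rel(*plate_in_tool()); 
E
```

```text
near end [-0.0237  0.0013 -0.0102] seen len 0.0632 width [-0.0166  0.0164] ax [-0.308 -0.022  0.951] n [-0.949 -0.067 -0.309] label(tool) [-0.0461 -0.0008  0.0687] 0.72
label world [ 0.6219 -0.1176  0.2467] in bay mm [-38.7  -3.4 170.2] x ang 0.036 z ang 0.08 x in bay [ 0.999 -0.002 -0.036] z in bay [ 0.036 -0.071  0.997]
shift for label->bay (units) [0.978 0.012 0.632]
```

The label offset is consistent: about 36 mm from the tool centre to the plate centre, slope error 0.036 rad, roll 0.07 rad. I'll descend outside the mouth and then go straight in.

Call:
carry_out(plan=[[[0.25,0,0],0],[[0.5,0,0],0],[[0.75,0,0],0],[[0.9,0,0],0],[[0.96,0,0],0],[[0.96,0,0],0]])

```text
time_s: 19.05
position: [0.6453, -0.0536, 0.0556]
tool_rot: [-87.8, 89.8, 162.0]
wrist_force: [-0.6, 0.1, -1.2]
opening: 0.0335
```

```bash
python3 - <<'E'
from fit import *
rel(*plate_in_tool("w7")); p,C=shot("scene"); cv2.imwrite("pics/s7.png",cv2.resize(p["pixels"][120:280,90:310,::-1],None,fx=3.5,fy=3.5,interpolation=3))
X,ok=cloud(p,C);print(fit(X[ok],(.5907,-.207,-111.3)))
E
```

```text
near end [-0.0237  0.0012 -0.0102] seen len 0.0631 width [-0.0165  0.0165] ax [-0.308 -0.021  0.951] n [-0.949 -0.066 -0.309] label(tool) [-0.0461 -0.0008  0.0687] 0.8
label world [ 0.621  -0.1179  0.1017] in bay mm [-87.8  -4.1  33.8] x ang 0.035 z ang 0.076 x in bay [ 0.999 -0.001 -0.035] z in bay [ 0.035 -0.068  0.997]
shift for label->bay (units) [0.011 0.015 0.627]
(array([ 5.90814704e-01, -2.07123494e-01, -1.11158786e+02, -8.15033969e-04]), np.float64(0.8115544884974811), 1343)
```

View pics/s7.png

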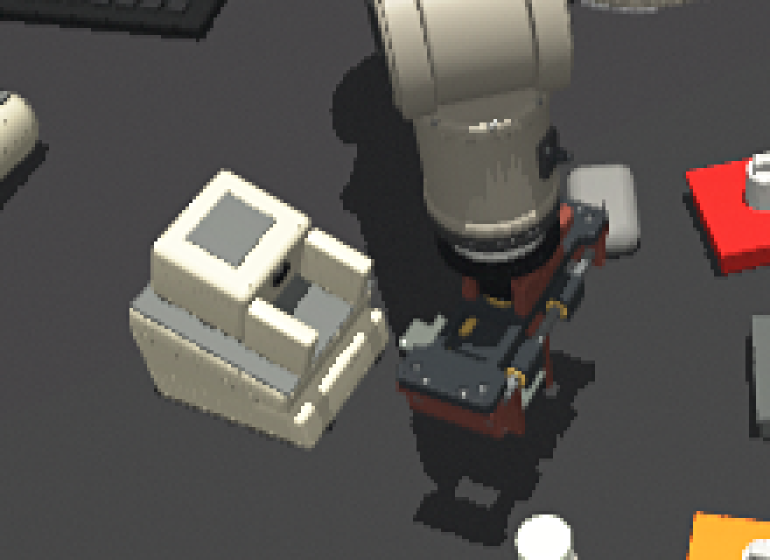

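Call:
carry_out(plan=[[[0,0.01,0.15],0],[[0,0.01,0.3],0],[[0,0.01,0.4],0],[[0,0.01,0.5],0],[[0,0.015,0.58],0],[[0,0.015,0.62],0],[[0,0.015,0.62],0],[[0,0.015,0.62],0]])

```text
time_s: 20.0
position: [0.6175, -0.1408, 0.0581]
tool_rot: [177.8, 89.9, 67.7]
wrist_force: [0.2, 0.4, -0.6]
opening: 0.0336
```

```bash
python3 - <<'E'
from fit import *
rel(*plate_in_tool("w8"))
for nm in("scene","top"):
    p,C=shot(nm);X,ok=cloud(p,C)
    a=p["pixels"][120:280,90:310,::-1] if nm=="scene" else p["pixels"][150:290,320:480,::-1]
    cv2.imwrite(f"pics/{nm}8.png",cv2.resize(a,None,fx=3.5,fy=3.5,interpolation=3))
    B=bayR(np.radians(-111.2));Q=(X-[.5907,-.207,.1])@B
    m=ok&(np.abs(Q[...,0])<.03)&(np.abs(Q[...,1])<.026)&(Q[...,2]>-.018)&(Q[...,2]<.02)
    q=Q[m]; 
    if len(q)>5: print(nm,len(q),np.round(np.percentile(q,[2,50,98],axis=0)*1e3,1))
print(ctrl.get_obs()['wrist_force'],ctrl.get_obs()['time_s'])
E
```

```text
near end [-0.0237  0.0013 -0.0102] seen len 0.0631 width [-0.0165  0.0164] ax [-0.308 -0.022  0.951] n [-0.949 -0.067 -0.309] label(tool) [-0.0461 -0.0008  0.0687] 0.55
label world [ 0.593  -0.2051  0.104 ] in bay mm [-1.   1.4  4.7] x ang 0.038 z ang 0.082 x in bay [ 0.999 -0.003 -0.038] z in bay [ 0.038 -0.073  0.997]
shift for label->bay (units) [ 0.027 -0.01   0.017]
scene 85 [[  2.1 -24.9 -16.7]
 [ 23.9   2.1   6.7]
 [ 25.   19.7  19.2]]
top 167 [[-28.1 -16.3   2.1]
 [-11.7  -1.7   8.2]
 [  7.9  16.1  12.4]]
[-0.06145924 -1.51637125 -0.85985739] 20.2
```

View pics/scene8.png

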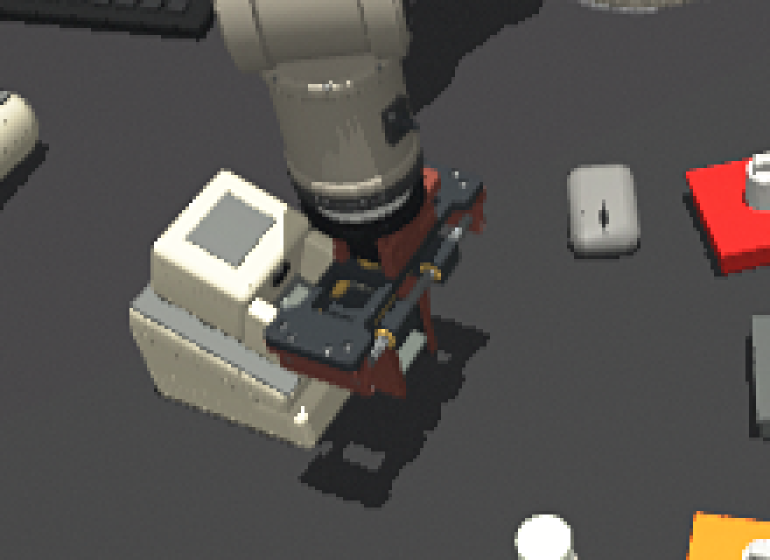

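View pics/top8.png

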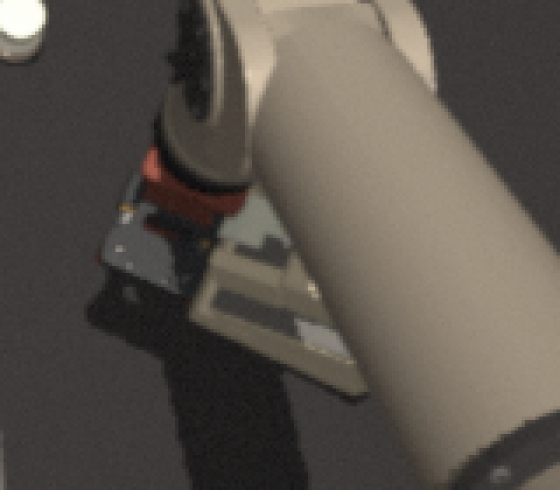

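```bash
python3 - <<'E'
from fit import *
rel(*plate_in_tool("w9"))
p,C=shot("scene");X,ok=cloud(p,C);P=X[ok]
b=(P[:,0]>.5)&(P[:,0]<.7)&(P[:,1]>.15)&(P[:,1]<.3)
for nm,lo,hi in(('arm',.0745,.079),('wing',.104,.113)):
    q=b&(P[:,2]>lo)&(P[:,2]<hi);print(nm,q.sum(),rect(P[q]))
cv2.imwrite("pics/s9.png",cv2.resize(p["pixels"][140:300,220:440,::-1],None,fx=3.5,fy=3.5,interpolation=3))
o=ctrl.get_obs();print(np.round(o['joint_vel'],2),o['position'],o['opening'],o['wrist_force'],o['time_s'])
E
```

```text
near end [-0.0237  0.0012 -0.0103] seen len 0.0632 width [-0.0165  0.0165] ax [-0.308 -0.021  0.951] n [-0.949 -0.065 -0.309] label(tool) [-0.0461 -0.0008  0.0686] 0.91
label world [ 0.5931 -0.205   0.104 ] in bay mm [-1.2  1.5  4.7] x ang 0.038 z ang 0.081 x in bay [ 0.999 -0.002 -0.038] z in bay [ 0.038 -0.072  0.997]
shift for label->bay (units) [ 0.026 -0.01   0.018]
arm 74 (array([622.1, 237.7]), array([86.3, 13. ]), 1.5)
wing 61 (array([580.2, 237.5]), array([11.2, 42.1]), 89.7)
[ 0.2   0.    0.08  0.08  0.01  0.07 -0.  ] [ 0.61731439 -0.14129519  0.05800704] 0.0334721416442031 [ 0.58564801 -0.18253375 -0.12893189] 20.35
```

View pics/s9.png

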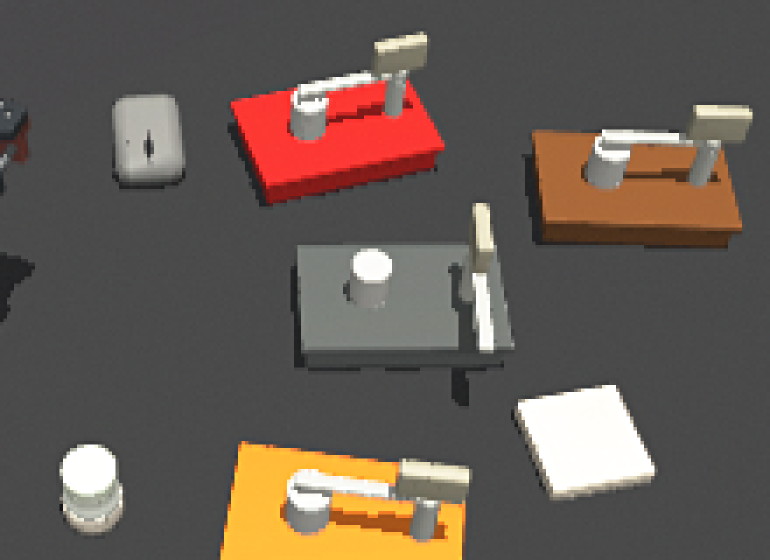

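The view shows the keeper arm swung fully to the side at (482,310), with the wing turned to 89.7°. The mouse, jar and notepad are where they were. The plate is steady in the bay, so I'm handing in.

```bash
python3 -c "
from bench import ctrl
print(ctrl.hand_in())"
```

```text
the job is handed in; nothing more can be done
None
```

The job is handed in with the plate held in the reader's bay; the interface reports no verdict, so the result below is from my own checks.

**What I did:**
- **Knob:** I turned the grey stand's wing knob anticlockwise from about 17° to 89.7°, which puts it at about 1.53 rad. The keeper arm is well clear of the plate.
- **Plate:** I gripped it by its clear end, opposite the notch. The tool can only yaw, so I pressed the plate over the pedestal's edge until it pivoted to about 19° in the pads. Then I lifted it, turned it round and moved it straight into the bay.

**Last checks at 20.35 s, before handing in:**

| Check | Measured | Allowed |
|---|---|---|
| Label centre along the bay | -1.2 mm | -12 to +10 mm |
| Label centre across the bay | +1.5 mm | ±9 mm |
| Label centre in height | +4.7 mm | ±14 mm |
| In line with the bay | 0.038 rad | 0.18 rad |
| Parallel to the bay's floor | 0.081 rad | 0.15 rad |

- The fingers were stopped on the plate at 33.5 mm, the arm was nearly still, and the wrist force was under 1 N. I saw no sign of contact with the reader.
- The mouse, jar and notepad looked unmoved in the final picture.

**Disagreement:** one wrist-camera fit of the reader differed by about 6 mm and 4°, probably because the held plate was in the view. I used the top and scene fits instead, which agreed within about 1 mm and 1°. The top camera's view of the plate in the bay also fits the final position.

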